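# Sweep the loose desk bits into the tray

### The job

With the fingertips, sweep the eraser, the red USB stick and the pencil sharpener across the desk pad and in over the orange lip of the open-fronted tray, until all three lie on its floor. Only push them along the desk, do not pick them up, and leave everything else on the desk where it stands.

Things in the scene. Friction and masses are not known exactly. Their poses are not given: they have to be found in the camera images.
- tray: Fixed plywood tray, open on its -x side (roughly towards the robot). Origin under the middle of its floor, at desk height. Floor 3 mm above the desk, x -55..55, y -90..90 mm. Walls 5 mm thick, 30 mm high, outside y = +-90 mm (from x = -55) and x = 55 mm; nothing else above the floor. An orange lip, 180 mm wide, slopes from desk level at x = -80 mm up to the floor at x = -55 mm.
- eraser: White eraser with a blue sleeve, 44 x 24 x 14 mm (x, y, z), about 24 g, lying loose on the desk pad. Origin: centre of its underside.
- usb_stick: Red USB stick with a black end, 46 x 20 x 12 mm (x, y, z), about 18 g, lying loose on the desk pad. Origin: centre of its underside.
- sharpener: Green pencil sharpener with a steel blade on top, 30 x 24 x 15 mm (x, y, z), about 20 g, lying loose on the desk pad. Origin: centre of its underside.
- glue_stick: Glue stick standing upright, white with a black cap, 28 mm diameter, 72 mm tall. Origin: centre of its underside. Loose; leave it where it stands.
- sanitiser: Small closed bottle standing upright, blue cap, paper label, 30 mm diameter, 75 mm tall. Origin: centre of its underside. Loose; leave it where it stands.
- mouse: Yellow computer mouse, 100 x 58 x 33 mm, long axis = its x. Origin: centre of its underside. Loose; leave it where it stands.
- mug: Blue mug, 80 mm diameter, 85 mm tall, handle towards its +y (reaches about 75 mm from the axis). Origin: centre of its underside. Loose; leave it where it stands.
- tape_roll: Roll of amber tape lying flat, 76 mm diameter, 19 mm tall. Origin: centre of its underside. Loose; leave it where it stands.
- notes: Block of yellow sticky notes, 76 x 76 x 24 mm. Origin: centre of its underside. Loose; leave it where it stands.
- stapler: Black and red stapler, 130 x 34 x 50 mm, long axis = its x. Origin: centre of its underside. Loose; leave it where it stands.
There are look-alikes about, which are no part of the job. What is shaped like the eraser but brown or turquoise is not meant.

How it is judged:
By the outcome, as a careful person would: the job done as asked, in the order asked, and still so for the second after the job is handed in, with the robot touching nothing.
It also fails if it takes over 72 s, if anything falls off the work surface, if the arm or the gripper's body presses on something with over 40 N, if the wrist force passes 120 N, or if a joint passes its speed limit or range.

### The arm

A 7-joint arm with a two-finger parallel gripper is mounted at the origin on the work surface. World frame = base frame: x ahead of the robot, y to its left, z up, the work surface at z = 0. Lengths are in m, angles in rad, forces in N, time in s.
With the tool pointing down it reaches from about 0.425 to 0.925 m from the base axis. Payload 6.8 kg.
Tool frame: the origin (TCP) lies midway between the tips of the shut fingers; the grasp point (between the pads) lies 19 mm behind it; z points along the fingers, y is the line along which they close (so a half turn about z gives the same grasp; the last joint's range is limited). The gripper opens to 85 mm and grips with 20 to 120 N. Pads are 22 mm wide; open, the fingers measure 114 mm over their backs; the gripper's body (76 mm by 85 mm) begins 54 mm behind the grasp point. The pads swing forward as they close: fully open they stand 13 mm farther back than shut.
Start: joints at [-1.225, 0.477, 0.022, 1.555, -0.011, 1.109, -0.083], TCP at [0.296, 0.607, 0.231] pointing down, gripper open.
Joint ranges: [-2.96, 2.96], [-0.34, 2.1], [-1.41, 1.46], [0.24, 2.44], [-1.37, 4.51], [0.17, 1.92], [-2.96, 2.96]. Speed limits (rad/s): [2.39, 2.39, 3.14, 3.14, 3.14, 3.14, 3.14].

### API

Orientations are given as a unit quaternion [w, x, y, z].
In Python, from station import bot gives the robot as it stands.
- The arm moves only by the tool jog_arm, never from a script. Its argument "rows" is a list of rows, each an object of numbers: "fingers": the finger opening in mm, from 0 to 85.4; "x", "y", "z": the shift along the tool's x, y, z in mm; "ax", "ay", "az": the turn, a rotation vector about the tool's x, y, z in degrees. A call has exactly 8 rows; each row shifts and turns the commanded pose from where the row before left it, along the tool's axes as they then stand; what a row does not reach is not made up. A row lasts 1/10 s, in which the tool goes at most 50 mm and 8.59 degrees, less where a joint would pass 70% of its speed; a pose out of reach is approached as far as the arm can. A call with a gripper value outside its range is refused whole. The fingers move at their own pace and stop on an object; "force" is the grip in N (left out, the last holds). Time passes only in rows, so rows that do not move let the fingers close, or fill a call up. It gives the time, the measured TCP pose, the force, the opening and the grip force at its end, in the units of the state.
- bot.get_obs(): the state, without advancing time (a new reading comes with each control period).
- bot.read_camera(name): name is "scene" or "top" or "wrist"; returns a dict with "pixels" (400x640x3 uint8, red, green, blue), "vertical_fov" (degrees; the focal length in pixels is half the picture's height over the tangent of half this angle, whatever the lens; pixels are square), "cx", "cy" (the principal point, pixels), "world_from_camera" (4x4, takes a point from camera to world coordinates). Camera axes: x right, y down, z forward; pixel columns grow to the right and rows downward; lengths in m; the calibration is good to about 2 mm. A picture is of the moment at which its call begins. There is no depth.
- bot.hand_in(): hands the job in; it is judged then, once.
The state is a dict: "t": time; "q": joint angles; "joint_vel": joint speeds; "joint_torque": joint torques, N m; "eef_pos": TCP position; "tool_rot": TCP orientation; "contact_force": force on the tool from outside, world axes, zero at the start; "torque": the same for the moment, N m; "gripper_width": opening from 0.0 (shut) to 1.0 (fully open); "grasp_force": force on a finger pad.
Only numpy, scipy, OpenCV 4.12 (cv2) and the standard library are available. Lean on these libraries where they do the work, as an engineer would, in place of code of your own. Each camera call takes 0.05 s, during which the arm holds its last target. There are 200 camera calls.

## Working session

There is one attempt and no reset: what is moved stays moved. The work goes in short steps, Python scripts to look and compute and a tool call to move; the robot and the scene stay as the last step left them, time stands still between calls to the robot, and variables do not carry over. Pictures are saved under pics/ and viewed, at most 10 in all, crops included, and the job is handed in when it is done.

Besides the shell and the picture viewer there is one more tool, called after "Call:" by a JSON object that holds its "api" and its "payload", one argument or row to a line. jog_arm: Moves the arm, as the interface text tells. Its arguments: {"type":"object","properties":{"rows":{"type":"array","items":{"type":"object","properties":{"fingers":{"type":"number"},"x":{"type":"number"},"y":{"type":"number"},"z":{"type":"number"},"ax":{"type":"number"},"ay":{"type":"number"},"az":{"type":"number"}}}},"force":{"type":"number"}},"required":["rows"]}

```bash
mkdir -p pics; cat > h.py <<'E'
import numpy as np, cv2
from station import bot
def snap(n,f):
    c=bot.read_camera(n); cv2.imwrite(f'pics/{f}.png',c['pixels'][:,:,::-1]); 
    np.savez(f'pics/{f}.npz',**c); return c
def world(c,u,v,z):
    f=200/np.tan(np.radians(float(c['vertical_fov']))/2); T=np.array(c['world_from_camera'])
    d=T[:3,:3]@np.array([(u-c['cx'])/f,(v-c['cy'])/f,1]); o=T[:3,3]
    return o+d*(z-o[2])/d[2]
E
python3 - <<'E'
from h import *
a=snap('top','top0'); b=snap('scene','scene0')
for c in(a,b): print(c['vertical_fov'],c['cx'],c['cy'],np.round(c['world_from_camera'],3))
print(bot.get_obs())
for p in [(0,0),(639,0),(0,399),(639,399)]: print(world(a,*p,0))
E
```

```text
55.732158370825736 324.5568542488104 198.69510024682123 [[ 0.017 -0.999  0.042  0.482]
 [-1.    -0.017  0.007  0.015]
 [-0.006 -0.042 -0.999  1.219]
 [ 0.     0.     0.     1.   ]]
50.48054863269589 316.55156806160664 195.1239922410856 [[-0.878  0.261 -0.401  0.998]
 [ 0.478  0.515 -0.712  0.805]
 [ 0.021 -0.817 -0.576  0.71 ]
 [ 0.     0.     0.     1.   ]]
{'t': 0.1, 'q': array([-1.22508358,  0.47773291,  0.02234776,  1.55636836, -0.0114695 ,
        1.10934174, -0.08307471]), 'joint_vel': array([-4.23066659e-05, -1.92338325e-04,  2.04446748e-03, -3.03666535e-03,
       -5.48251774e-05, -3.61426743e-04, -1.60767572e-03]), 'joint_torque': array([ 2.86585608e-03, -5.97756314e+01,  1.61300596e+00, -2.81958622e+01,
        1.28531578e-02,  4.99548813e-03,  2.65222830e-07]), 'eef_pos': array([0.29569546, 0.60616599, 0.23040604]), 'tool_rot': array([-1.16915941e-04,  2.24937778e-01,  9.74372749e-01, -8.53067734e-04]), 'contact_force': array([-0.64194817,  0.29629489,  0.00504369]), 'torque': array([-0.00240976,  0.07257166,  0.00905717]), 'grasp_force': 0.0, 'gripper_width': 0.9977606101332309}
[1.17505293 1.11120436 0.        ]
[ 1.20411294 -0.99652909  0.        ]
[-0.11912197  1.04119011  0.        ]
[-0.0778494  -0.97395645  0.        ]
```

View pics/top0.png

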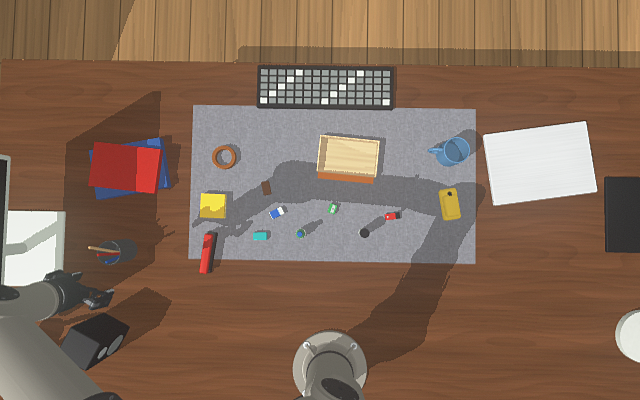

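View pics/scene0.png

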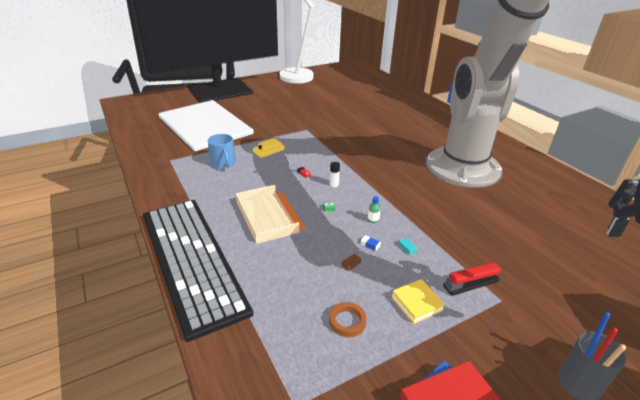

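Candidates, in top-picture pixels:
- Eraser: white/blue at (277,212). Look-alikes are brown (266,187) and turquoise (261,236).
- USB stick: red at (393,216). The red stapler at (208,252) is the other red thing.
- Sharpener: green at (333,208). The sanitiser at (300,233) has some green on it.

By the description I choose (277,212), (393,216) and (333,208). Next is one close crop and the measuring.

```bash
cat > m.py <<'E'
from h import *
import sys
def comps(c,lo,hi,z,roi=(190,100,480,270),amin=8):
    hsv=cv2.cvtColor(np.ascontiguousarray(c['pixels']),cv2.COLOR_RGB2HSV)
    m=cv2.inRange(hsv,np.array(lo),np.array(hi)); k=np.zeros_like(m); x0,y0,x1,y1=roi; k[y0:y1,x0:x1]=255; m&=k
    out=[]
    for q in cv2.findContours(m,cv2.RETR_EXTERNAL,cv2.CHAIN_APPROX_NONE)[0]:
        if len(q)<4: continue
        w=np.array([world(c,u,v,z)[:2]*1000 for u,v in q[:,0]],np.float32)
        (cx,cy),(a,b),t=cv2.minAreaRect(w); out.append((round(cx),round(cy),round(a),round(b),round(t),tuple(q[:,0].mean(0).round())))
    return out
def allc(c):
    for n,lo,hi,z in [('red',(0,150,60),(6,255,255),.012),('red2',(174,150,60),(180,255,255),.012),('green',(55,90,60),(80,255,255),.015),('blue',(105,120,60),(125,255,255),.014),('white',(0,0,200),(180,40,255),.014),('teal',(81,120,60),(100,255,255),.014),('black',(0,0,0),(180,255,45),.012),('yellow',(20,150,80),(32,255,255),.028),('orange',(6,170,40),(16,255,255),.002)]:
        print(n,[o for o in comps(c,lo,hi,z) if max(o[2:4])>5])
E
python3 - <<'E'
from m import *
c=dict(np.load('pics/top0.npz')); allc(c)
im=cv2.imread('pics/top0.png')[140:265,240:440]; cv2.imwrite('pics/crop0.png',cv2.resize(im,None,fx=4,fy=4,interpolation=cv2.INTER_CUBIC))
for n,u,v,z in [('trayTL',320,134,.03),('trayTR',380,139,.03),('BR lip',373,183,0),('BL lip',318,177,0),('glue',365,232,.072),('san',300,233,.075)]: print(n,world(c,u,v,z).round(3))
E
```

```text
red [(359, 398, 29, 115, 83, (np.float64(206.0), np.float64(252.0))), (482, -185, 18, 32, 10, (np.float64(390.0), np.float64(216.0)))]
red2 []
green [(417, 103, 25, 13, 51, (np.float64(298.0), np.float64(235.0))), (504, 0, 23, 29, 73, (np.float64(332.0), np.float64(208.0)))]
blue [(420, 103, 13, 13, 1, (np.float64(299.0), np.float64(234.0))), (484, 182, 23, 24, 28, (np.float64(274.0), np.float64(213.0)))]
white [(494, 163, 23, 10, 28, (np.float64(280.0), np.float64(210.0))), (503, -2, 9, 23, 73, (np.float64(332.0), np.float64(208.0))), (848, -169, 13, 19, 1, (np.float64(386.0), np.float64(102.0))), (847, 31, 10, 19, 1, (np.float64(324.0), np.float64(102.0))), (846, 227, 7, 19, 1, (np.float64(263.0), np.float64(101.0)))]
teal [(413, 228, 22, 41, 1, (np.float64(260.0), np.float64(236.0)))]
black [(849, 44, 7, 0, 1, (np.float64(320.0), np.float64(101.0))), (846, 212, 7, 0, 1, (np.float64(268.0), np.float64(101.0)))]
yellow [(505, 378, 73, 76, 1, (np.float64(212.0), np.float64(205.0))), (524, -368, 97, 56, 10, (np.float64(449.0), np.float64(204.0)))]
orange [(596, -85, 13, 87, 1, (np.float64(360.0), np.float64(181.0))), (599, -20, 29, 3, 85, (np.float64(338.0), np.float64(179.0))), (603, 14, 3, 19, 1, (np.float64(328.0), np.float64(178.0))), (609, -57, 0, 6, 1, (np.float64(350.0), np.float64(176.0))), (611, -25, 0, 6, 1, (np.float64(340.0), np.float64(175.0))), (610, 39, 13, 13, 1, (np.float64(320.0), np.float64(175.0)))]
trayTL [0.738 0.041 0.03 ]
trayTR [ 0.725 -0.149  0.03 ]
BR lip [ 0.587 -0.132  0.   ]
BL lip [0.604 0.046 0.   ]
glue [ 0.432 -0.101  0.072]
san [0.426 0.095 0.075]
```

View pics/crop0.png

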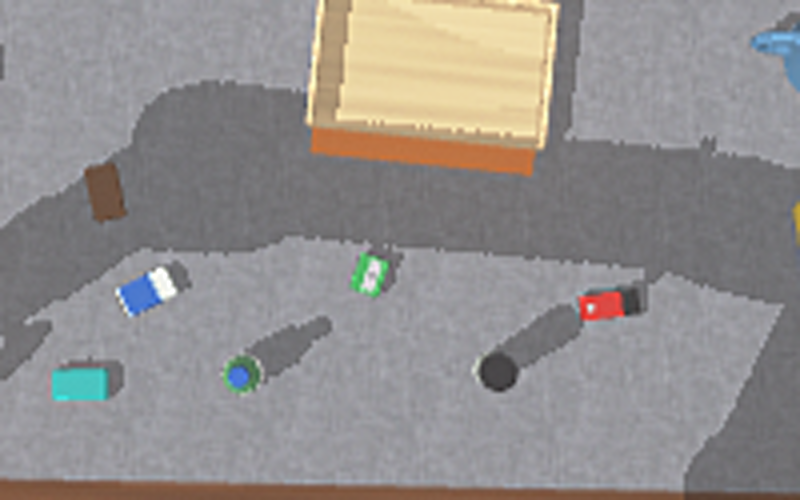

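The crop confirms the choice: eraser (white with blue sleeve) at crop (147,290), green sharpener with white blade at (370,274), red stick with black end at (611,302). The brown (105,192) and turquoise (80,384) blocks are left alone.

World positions (mm):

| Thing | Position | Long-axis heading |
|---|---|---|
| Eraser | (487,174) | -62° |
| USB stick | (484,-193) | 100° |
| Sharpener | (504,0) | -17° |
| Tray | origin (675,-51) | yaw -5.5° |

The lip width measures 179 mm, which fits the 180 mm given. First I shut the fingers and turn the tool so that tool -x faces -62°.

Call:
{"api": "jog_arm", "payload": {
  "rows": [
    {"fingers":0,"az":7.2},
    {"az":7.2},
    {"az":7.2},
    {"az":7.2},
    {"az":7.2},
    {},
    {},
    {}
  ]
}}

```text
invalid input
```

Call:
{"api": "jog_arm", "payload": {
  "rows": [
    {"x":-30,"y":-2.5},
    {"x":-30,"y":-2.5},
    {"x":-30,"y":-2.5},
    {"x":-30,"y":-2.5},
    {"x":-30,"y":-2.5},
    {"x":-30,"y":-2.5},
    {"x":-30,"y":-2.5},
    {"x":-30,"y":-2.5}
  ]
}}

```text
invalid input
```

Call:
{"api": "jog_arm", "payload": {
  "rows": [
    {"x":-30,"y":-2.5},
    {"x":-30,"y":-2.5},
    {"x":-30,"y":-2.5},
    {"x":-30,"y":-2.5},
    {"x":-30,"y":-2.5},
    {"x":-28,"y":-2},
    {},
    {}
  ]
}}

```text
invalid input
```

```bash
cat >> h.py <<'E'
T0=np.array([675,-50.6]); th=np.radians(-5.5); X=np.array([np.cos(th),np.sin(th)]); Y=np.array([-X[1],X[0]])
def tray(p): d=np.array(p[:2])-T0; return (d@X).round(),(d@Y).round()
def fromtray(x,y): return T0+x*X+y*Y
def pose():
    from scipy.spatial.transform import Rotation as R
    o=bot.get_obs(); w,x,y,z=o['tool_rot']; M=R.from_quat([x,y,z,w]).as_matrix(); p=o['eef_pos']*1000
    h=np.degrees(np.arctan2(-M[1,0],-M[0,0])); print('t',o['t'],'p',p.round(1),'h',h.round(1),'tray',tray(p),'zaxis',M[:,2].round(3),'F',o['contact_force'].round(1)); return p,M,h
def go(px,py,pz,h=None):
    p,M,h0=pose()
    if h is not None:
        print('az',round(h0-h,1)); a=np.radians(h); M=np.array([[-np.cos(a),np.sin(-a)*-1*-1,0],[-np.sin(a),np.cos(a),0],[0,0,-1]])
        M[:,1]=np.cross(M[:,2],M[:,0])
    print('shift',(M.T@(np.array([px,py,pz])-p)).round(1))
E
python3 - <<'E'
from h import *
go(462,221,7)
E
```

```text
t 0.1 p [295.7 606.2 230.4] h -26.0 tray (np.float64(-441.0), np.float64(617.0)) zaxis [-0.001 -0.002 -1.   ] F [-0.6  0.3  0. ]
shift [-318.3 -272.9  223.9]
```

Call:
{"api": "jog_arm", "payload": {
  "rows": [
    {"fingers":0,"x":0,"y":0,"z":0,"ax":0,"ay":0,"az":7.2},
    {"fingers":0,"x":0,"y":0,"z":0,"ax":0,"ay":0,"az":7.2},
    {"fingers":0,"x":0,"y":0,"z":0,"ax":0,"ay":0,"az":7.2},
    {"fingers":0,"x":0,"y":0,"z":0,"ax":0,"ay":0,"az":7.2},
    {"fingers":0,"x":0,"y":0,"z":0,"ax":0,"ay":0,"az":7.2},
    {"fingers":0,"x":0,"y":0,"z":0,"ax":0,"ay":0,"az":0},
    {"fingers":0,"x":0,"y":0,"z":0,"ax":0,"ay":0,"az":0},
    {"fingers":0,"x":0,"y":0,"z":0,"ax":0,"ay":0,"az":0}
  ]
}}

```text
t: 0.9
eef_pos: [0.2958, 0.6066, 0.2311]
tool_rot: [-0.0, 0.514, 0.858, -0.0]
contact_force: [0.4, 0.2, 0.5]
gripper_width: 0.0
grasp_force: 0.0
```

Call:
{"api": "jog_arm", "payload": {
  "rows": [
    {"fingers":0,"x":-30,"y":-2.5,"z":0,"ax":0,"ay":0,"az":0},
    {"fingers":0,"x":-30,"y":-2.5,"z":0,"ax":0,"ay":0,"az":0},
    {"fingers":0,"x":-30,"y":-2.5,"z":0,"ax":0,"ay":0,"az":0},
    {"fingers":0,"x":-30,"y":-2.5,"z":0,"ax":0,"ay":0,"az":0},
    {"fingers":0,"x":-30,"y":-2.5,"z":0,"ax":0,"ay":0,"az":0},
    {"fingers":0,"x":-30,"y":-2.5,"z":0,"ax":0,"ay":0,"az":0},
    {"fingers":0,"x":-30,"y":-2.5,"z":0,"ax":0,"ay":0,"az":0},
    {"fingers":0,"x":-30,"y":-2.5,"z":0,"ax":0,"ay":0,"az":0}
  ]
}}

```text
t: 1.7
eef_pos: [0.3914, 0.3842, 0.2315]
tool_rot: [-0.0, 0.514, 0.858, 0.0]
contact_force: [0.8, 0.7, 0.2]
gripper_width: -0.005
grasp_force: 0.0
```

Call:
{"api": "jog_arm", "payload": {
  "rows": [
    {"fingers":0,"x":-30,"y":-2.5,"z":0,"ax":0,"ay":0,"az":0},
    {"fingers":0,"x":-30,"y":-2.5,"z":0,"ax":0,"ay":0,"az":0},
    {"fingers":0,"x":-30,"y":-2.5,"z":0,"ax":0,"ay":0,"az":0},
    {"fingers":0,"x":-30,"y":-2.5,"z":0,"ax":0,"ay":0,"az":0},
    {"fingers":0,"x":-30,"y":-2.5,"z":0,"ax":0,"ay":0,"az":0},
    {"fingers":0,"x":-28,"y":-2,"z":0,"ax":0,"ay":0,"az":0},
    {"fingers":0,"x":0,"y":0,"z":0,"ax":0,"ay":0,"az":0},
    {"fingers":0,"x":0,"y":0,"z":0,"ax":0,"ay":0,"az":0}
  ]
}}

```text
t: 2.5
eef_pos: [0.4619, 0.2211, 0.2314]
tool_rot: [-0.0, 0.515, 0.857, 0.0]
contact_force: [-0.3, 0.0, -0.2]
gripper_width: 0.002
grasp_force: 0.0
```

```bash
python3 - <<'E'
from h import *
go(462,221,7)
c=snap('wrist','w1')
E
```

```text
t 2.5 p [461.9 221.1 231.4] h -62.0 tray (np.float64(-238.0), np.float64(250.0)) zaxis [ 0.  0. -1.] F [-0.3  0.  -0.2]
shift [ -0.3  -0.  224.4]
```

View pics/w1.png

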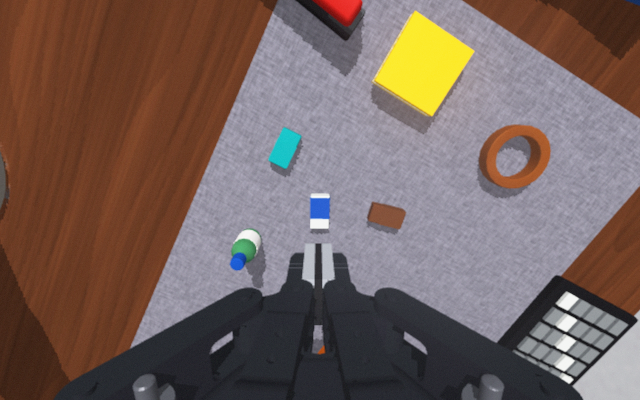

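The wrist view shows the eraser at (320,210), lined up with the fingers at column 318. Turquoise is at (285,148) and brown at (386,216), both clear. Going down behind the eraser.

Call:
{"api": "jog_arm", "payload": {
  "rows": [
    {"fingers":0,"x":0,"y":0,"z":40,"ax":0,"ay":0,"az":0},
    {"fingers":0,"x":0,"y":0,"z":40,"ax":0,"ay":0,"az":0},
    {"fingers":0,"x":0,"y":0,"z":40,"ax":0,"ay":0,"az":0},
    {"fingers":0,"x":0,"y":0,"z":40,"ax":0,"ay":0,"az":0},
    {"fingers":0,"x":0,"y":0,"z":40,"ax":0,"ay":0,"az":0},
    {"fingers":0,"x":0,"y":0,"z":24,"ax":0,"ay":0,"az":0},
    {"fingers":0,"x":0,"y":0,"z":0,"ax":0,"ay":0,"az":0},
    {"fingers":0,"x":0,"y":0,"z":0,"ax":0,"ay":0,"az":0}
  ]
}}

```text
t: 3.35
eef_pos: [0.4615, 0.2224, 0.0075]
tool_rot: [-0.0, 0.514, 0.858, -0.0]
contact_force: [-0.1, 0.3, -0.3]
gripper_width: 0.001
grasp_force: 0.0
```

```bash
python3 - <<'E'
from m import *
c=dict(np.load('pics/w1.npz'))
for u,v in [(310,193),(330,193),(311,229),(330,229)]: print(world(c,u,v,.014).round(3))
pose()
E
```

```text
[0.464 0.194 0.014]
[0.487 0.206 0.014]
[0.488 0.152 0.014]
[0.51  0.164 0.014]
t 3.35 p [461.5 222.4   7.5] h -61.9 tray (np.float64(-239.0), np.float64(251.0)) zaxis [-0.001  0.    -1.   ] F [-0.1  0.3 -0.3]
```

Call:
{"api": "jog_arm", "payload": {
  "rows": [
    {"fingers":0,"x":-8,"y":2,"z":0,"ax":0,"ay":0,"az":0},
    {"fingers":0,"x":-8,"y":0,"z":0,"ax":0,"ay":0,"az":0},
    {"fingers":0,"x":-12,"y":0,"z":0,"ax":0,"ay":0,"az":0},
    {"fingers":0,"x":-12,"y":0,"z":0,"ax":0,"ay":0,"az":0},
    {"fingers":0,"x":-12,"y":0,"z":0,"ax":0,"ay":0,"az":0},
    {"fingers":0,"x":-12,"y":0,"z":0,"ax":0,"ay":0,"az":0},
    {"fingers":0,"x":-12,"y":0,"z":0,"ax":0,"ay":0,"az":0},
    {"fingers":0,"x":-12,"y":0,"z":0,"ax":0,"ay":0,"az":0}
  ]
}}

```text
t: 4.15
eef_pos: [0.5052, 0.1436, 0.0072]
tool_rot: [-0.0, 0.515, 0.857, -0.0]
contact_force: [-0.4, 0.7, 0.1]
gripper_width: -0.001
grasp_force: 0.1
```

```bash
python3 - <<'E'
from m import *
pose(); c=snap('top','t2'); s=snap('scene','s2')
for k,a in (('t',c),('s',s)):
  for n,lo,hi in [('blue',(105,120,60),(125,255,255)),('white',(0,0,200),(180,40,255))]:
    print(k,n,[o for o in comps(a,lo,hi,.014,(190,100,500,300)) if 400<o[0]<640])
E
```

```text
t 4.15 p [505.2 143.6   7.2] h -62.0 tray (np.float64(-188.0), np.float64(177.0)) zaxis [-0. -0. -1.] F [-0.4  0.7  0.1]
t blue [(420, 103, 13, 13, 1, (np.float64(299.0), np.float64(234.0))), (519, 111, 25, 12, 12, (np.float64(297.0), np.float64(203.0)))]
t white [(503, -2, 9, 23, 73, (np.float64(332.0), np.float64(208.0))), (526, 99, 17, 11, 28, (np.float64(301.0), np.float64(201.0))), (558, -518, 25, 64, 90, (np.float64(496.0), np.float64(195.0)))]
s blue [(524, 119, 40, 24, 40, (np.float64(346.0), np.float64(232.0)))]
s white [(547, 351, 0, 6, 4, (np.float64(394.0), np.float64(297.0))), (489, 136, 16, 0, 57, (np.float64(361.0), np.float64(231.0))), (536, 102, 26, 11, 36, (np.float64(338.0), np.float64(229.0))), (420, 97, 45, 28, 48, (np.float64(375.0), np.float64(215.0))), (496, -1, 5, 9, 63, (np.float64(332.0), np.float64(204.0))), (510, -8, 5, 6, 63, (np.float64(326.0), np.float64(204.0))), (425, -103, 84, 25, 59, (np.float64(335.0), np.float64(179.0)))]
```

The eraser is tracking straight. Continuing the sweep.

Call:
{"api": "jog_arm", "payload": {
  "rows": [
    {"fingers":0,"x":-13,"y":0,"z":0,"ax":0,"ay":0,"az":0},
    {"fingers":0,"x":-13,"y":0,"z":0,"ax":0,"ay":0,"az":0},
    {"fingers":0,"x":-13,"y":0,"z":0,"ax":0,"ay":0,"az":0},
    {"fingers":0,"x":-13,"y":0,"z":0,"ax":0,"ay":0,"az":0},
    {"fingers":0,"x":-13,"y":0,"z":0,"ax":0,"ay":0,"az":0},
    {"fingers":0,"x":-13,"y":0,"z":0,"ax":0,"ay":0,"az":0},
    {"fingers":0,"x":-13,"y":0,"z":0,"ax":0,"ay":0,"az":0},
    {"fingers":0,"x":-13,"y":0,"z":0,"ax":0,"ay":0,"az":0}
  ]
}}

```text
t: 5.05
eef_pos: [0.5541, 0.0518, 0.0073]
tool_rot: [-0.0, 0.515, 0.857, -0.0]
contact_force: [-0.3, 0.4, -0.6]
gripper_width: 0.001
grasp_force: 0.1
```

Call:
{"api": "jog_arm", "payload": {
  "rows": [
    {"fingers":0,"x":10,"y":0,"z":0,"ax":0,"ay":0,"az":0},
    {"fingers":0,"x":20,"y":0,"z":0,"ax":0,"ay":0,"az":0},
    {"fingers":0,"x":0,"y":0,"z":-40,"ax":0,"ay":0,"az":0},
    {"fingers":0,"x":0,"y":0,"z":-40,"ax":0,"ay":0,"az":0},
    {"fingers":0,"x":30,"y":0,"z":-40,"ax":0,"ay":0,"az":0},
    {"fingers":0,"x":30,"y":0,"z":-40,"ax":0,"ay":0,"az":0},
    {"fingers":0,"x":30,"y":0,"z":0,"ax":0,"ay":0,"az":0},
    {"fingers":0,"x":0,"y":0,"z":0,"ax":0,"ay":0,"az":0}
  ]
}}

```text
t: 5.85
eef_pos: [0.4956, 0.1641, 0.1686]
tool_rot: [-0.0, 0.512, 0.859, 0.002]
contact_force: [-0.2, 0.8, -0.4]
gripper_width: -0.001
grasp_force: 0.0
```

```bash
python3 - <<'E'
from m import *
pose(); c=snap('top','t3'); w=snap('wrist','w3')
for k,a,r in (('t',c,(190,100,500,300)),('w',w,(0,0,640,400))):
  for n,lo,hi in [('blue',(105,120,60),(125,255,255)),('white',(0,0,150),(180,50,255))]:
    print(k,n,[o+tray(o) for o in comps(a,lo,hi,.014,r) if 480<o[0]<640 and abs(o[1])<250 and max(o[2:4])>8])
E
```

```text
t 5.85 p [495.6 164.1 168.6] h -61.6 tray (np.float64(-199.0), np.float64(196.0)) zaxis [ 0.001  0.004 -1.   ] F [-0.2  0.8 -0.4]
t blue [(566, 23, 21, 26, 28, (np.float64(325.0), np.float64(188.0)), np.float64(-116.0), np.float64(63.0))]
t white [(522, -1, 619, 909, 0, (np.float64(306.0), np.float64(188.0)), np.float64(-157.0), np.float64(35.0))]
w blue []
w white [(485, -64, 34, 6, 67, (np.float64(223.0), np.float64(341.0)), np.float64(-188.0), np.float64(-32.0)), (579, 6, 11, 13, 28, (np.float64(317.0), np.float64(330.0)), np.float64(-101.0), np.float64(47.0)), (610, 87, 12, 5, 41, (np.float64(374.0), np.float64(288.0)), np.float64(-78.0), np.float64(131.0)), (599, 78, 6, 15, 89, (np.float64(363.0), np.float64(290.0)), np.float64(-88.0), np.float64(121.0)), (524, 147, 645, 391, 31, (np.float64(383.0), np.float64(171.0)), np.float64(-169.0), np.float64(182.0))]
```

View pics/w3.png

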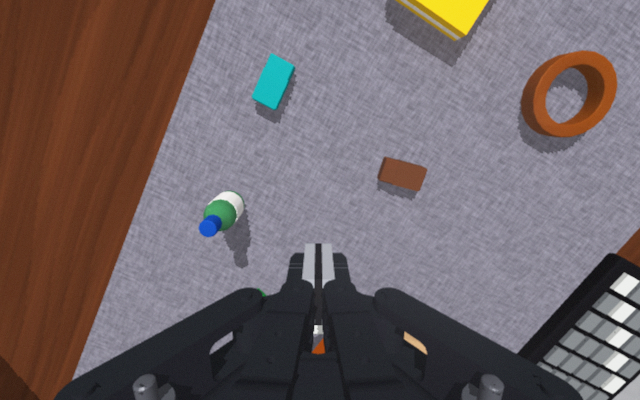

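The eraser stayed straight and its centre is about tray (-112,57). The wrist view shows the look-alikes undisturbed, turquoise at (273,82) and brown at (402,175). Next I turn to face the tray and come down behind its long side.

```bash
python3 - <<'E'
from h import *
p=fromtray(-148,63); print(p); go(*p,8,-5.5)
E
```

```text
[533.71964505  26.29513187]
t 5.95 p [496.5 159.6 167.3] h -61.9 tray (np.float64(-198.0), np.float64(192.0)) zaxis [-0.  0. -1.] F [ 0.  -1.1  0.5]
az -56.4
shift [ -49.8 -129.1  159.3]
```

Call:
{"api": "jog_arm", "payload": {
  "rows": [
    {"fingers":0,"x":0,"y":0,"z":0,"ax":0,"ay":0,"az":-8},
    {"fingers":0,"x":0,"y":0,"z":0,"ax":0,"ay":0,"az":-8},
    {"fingers":0,"x":0,"y":0,"z":0,"ax":0,"ay":0,"az":-8},
    {"fingers":0,"x":0,"y":0,"z":0,"ax":0,"ay":0,"az":-8},
    {"fingers":0,"x":0,"y":0,"z":0,"ax":0,"ay":0,"az":-8},
    {"fingers":0,"x":0,"y":0,"z":0,"ax":0,"ay":0,"az":-8},
    {"fingers":0,"x":0,"y":0,"z":0,"ax":0,"ay":0,"az":-8.4},
    {"fingers":0,"x":0,"y":0,"z":0,"ax":0,"ay":0,"az":0}
  ]
}}

```text
t: 6.75
eef_pos: [0.4973, 0.1572, 0.1665]
tool_rot: [-0.001, 0.049, 0.999, -0.0]
contact_force: [-0.5, 0.0, 0.4]
gripper_width: -0.002
grasp_force: 0.0
```

Call:
{"api": "jog_arm", "payload": {
  "rows": [
    {"fingers":0,"x":-10,"y":-26,"z":0,"ax":0,"ay":0,"az":0},
    {"fingers":0,"x":-10,"y":-26,"z":0,"ax":0,"ay":0,"az":0},
    {"fingers":0,"x":-10,"y":-26,"z":0,"ax":0,"ay":0,"az":0},
    {"fingers":0,"x":-10,"y":-26,"z":0,"ax":0,"ay":0,"az":0},
    {"fingers":0,"x":-10,"y":-25,"z":0,"ax":0,"ay":0,"az":0},
    {"fingers":0,"x":0,"y":0,"z":40,"ax":0,"ay":0,"az":0},
    {"fingers":0,"x":0,"y":0,"z":40,"ax":0,"ay":0,"az":0},
    {"fingers":0,"x":0,"y":0,"z":0,"ax":0,"ay":0,"az":0}
  ]
}}

```text
t: 7.55
eef_pos: [0.5303, 0.024, 0.0827]
tool_rot: [-0.005, 0.051, 0.999, -0.001]
contact_force: [-0.8, -0.7, -0.7]
gripper_width: -0.003
grasp_force: 0.0
```

```bash
python3 - <<'E'
from m import *
p=fromtray(-148,63); go(*p,8)
w=snap('wrist','w4')
for n,lo,hi in [('blue',(105,120,60),(125,255,255)),('green',(55,90,60),(80,255,255))]:
    print(n,[o+tray(o) for o in comps(w,lo,hi,.014,(0,0,640,400)) if 480<o[0]<640 and abs(o[1])<250 and max(o[2:4])>8])
E
```

```text
t 7.55 p [530.3  24.   82.7] h -5.9 tray (np.float64(-151.0), np.float64(60.0)) zaxis [-0.01  -0.002 -1.   ] F [-0.8 -0.7 -0.7]
shift [-3.9  2.9 74.6]
blue [(556, 27, 18, 14, 21, (np.float64(328.0), np.float64(243.0)), np.float64(-126.0), np.float64(66.0))]
green [(502, 0, 24, 32, 71, (np.float64(282.0), np.float64(182.0)), np.float64(-177.0), np.float64(34.0))]
```

View pics/w4.png

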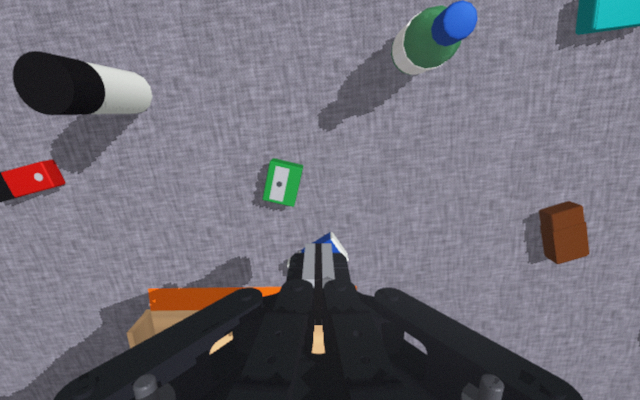

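```bash
python3 - <<'E'
from h import *
c=dict(np.load('pics/w4.npz'))
for u,v,z in [(331,234,.014),(349,257,.014),(300,163,.015),(302,164,0),(295,206,.015),(268,160,.015),(264,200,.015)]: p=world(c,u,v,z)*1000; print(p.round(),tray(p))
go(*fromtray(-150,67),8)
E
```

```text
[546.  32.  14.] (np.float64(-136.0), np.float64(70.0))
[567.  44.  14.] (np.float64(-117.0), np.float64(84.0))
[489.  15.  15.] (np.float64(-191.0), np.float64(47.0))
[493.  15.   0.] (np.float64(-188.0), np.float64(48.0))
[521.   7.  15.] (np.float64(-159.0), np.float64(43.0))
[485.  -7.  15.] (np.float64(-193.0), np.float64(25.0))
[514. -15.  15.] (np.float64(-164.0), np.float64(20.0))
t 7.6 p [532.2  24.4  85.2] h -5.8 tray (np.float64(-149.0), np.float64(61.0)) zaxis [-0.006 -0.001 -1.   ] F [-0.  -0.6  1. ]
shift [ 0.2  6.1 77.2]
```

Call:
{"api": "jog_arm", "payload": {
  "rows": [
    {"fingers":0,"x":0,"y":6,"z":0,"ax":0,"ay":0,"az":0},
    {"fingers":0,"x":0,"y":0,"z":0,"ax":0,"ay":0,"az":0},
    {"fingers":0,"x":0,"y":0,"z":20,"ax":0,"ay":0,"az":0},
    {"fingers":0,"x":0,"y":0,"z":20,"ax":0,"ay":0,"az":0},
    {"fingers":0,"x":0,"y":0,"z":20,"ax":0,"ay":0,"az":0},
    {"fingers":0,"x":0,"y":0,"z":15,"ax":0,"ay":0,"az":0},
    {"fingers":0,"x":0,"y":0,"z":0,"ax":0,"ay":0,"az":0},
    {"fingers":0,"x":0,"y":0,"z":0,"ax":0,"ay":0,"az":0}
  ]
}}

```text
t: 8.4
eef_pos: [0.536, 0.0318, 0.0136]
tool_rot: [0.001, 0.049, 0.999, 0.0]
contact_force: [1.0, -0.8, -0.1]
gripper_width: -0.002
grasp_force: 0.0
```

Call:
{"api": "jog_arm", "payload": {
  "rows": [
    {"fingers":0,"x":-5,"y":0,"z":0,"ax":0,"ay":0,"az":0},
    {"fingers":0,"x":-6,"y":0,"z":0,"ax":0,"ay":0,"az":0},
    {"fingers":0,"x":-6,"y":0,"z":0,"ax":0,"ay":0,"az":0},
    {"fingers":0,"x":-8,"y":0,"z":0,"ax":0,"ay":0,"az":0},
    {"fingers":0,"x":-8,"y":0,"z":0,"ax":0,"ay":0,"az":0},
    {"fingers":0,"x":-8,"y":0,"z":0,"ax":0,"ay":0,"az":0},
    {"fingers":0,"x":-8,"y":0,"z":0,"ax":0,"ay":0,"az":0},
    {"fingers":0,"x":-8,"y":0,"z":0,"ax":0,"ay":0,"az":0}
  ]
}}

```text
t: 9.2
eef_pos: [0.5901, 0.0272, 0.0133]
tool_rot: [-0.003, 0.049, 0.999, 0.001]
contact_force: [-18.0, 3.0, 32.5]
gripper_width: 0.001
grasp_force: 17.4
```

```bash
python3 - <<'E'
from m import *
pose(); c=snap('top','t5'); s=snap('scene','s5')
for k,a in (('t',c),('s',s)):
  for n,lo,hi in [('blue',(105,120,60),(125,255,255)),('white',(0,0,150),(180,50,255)),('green',(55,90,60),(80,255,255))]:
    print(k,n,[o+tray(o) for o in comps(a,lo,hi,.014,(190,100,500,300)) if 480<o[0]<680 and abs(o[1])<150 and max(o[2:4])>8])
im=cv2.imread('pics/s5.png')[130:300,200:420]; cv2.imwrite('pics/s5c.png',cv2.resize(im,None,fx=3.5,fy=3.5,interpolation=cv2.INTER_CUBIC))
E
```

```text
t 9.2 p [590.1  27.2  13.3] h -5.6 tray (np.float64(-92.0), np.float64(69.0)) zaxis [-0.005  0.002 -1.   ] F [-18.    3.   32.5]
t blue []
t white [(612, -28, 16, 6, 1, (np.float64(342.0), np.float64(174.0)), np.float64(-65.0), np.float64(16.0)), (676, 29, 12, 55, 4, (np.float64(324.0), np.float64(154.0)), np.float64(-7.0), np.float64(79.0)), (665, -17, 67, 22, 8, (np.float64(337.0), np.float64(159.0)), np.float64(-13.0), np.float64(32.0)), (584, 0, 494, 909, 0, (np.float64(303.0), np.float64(162.0)), np.float64(-95.0), np.float64(42.0))]
t green []
s blue [(614, 12, 25, 24, 75, (np.float64(296.0), np.float64(218.0)), np.float64(-67.0), np.float64(56.0))]
s white []
s green [(511, 8, 32, 30, 60, (np.float64(328.0), np.float64(207.0)), np.float64(-169.0), np.float64(43.0))]
```

View pics/s5c.png

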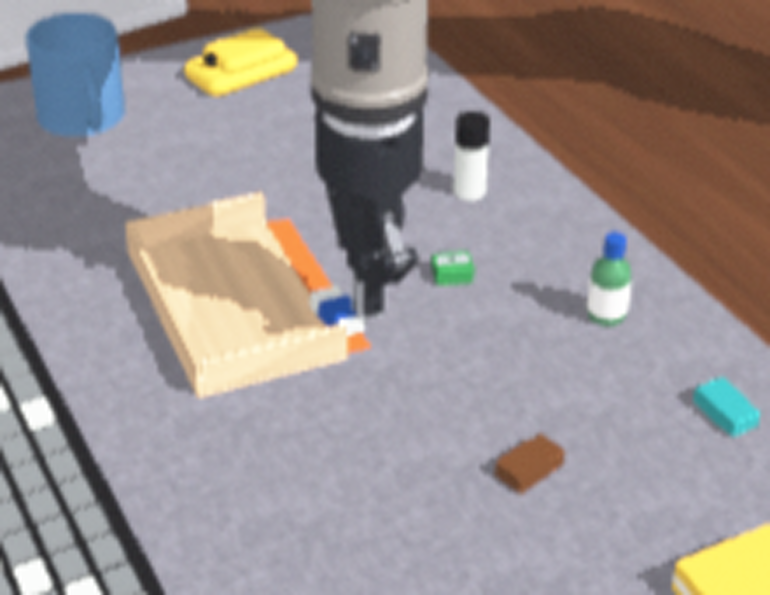

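The view shows the eraser at crop (336,305), turned flush and partly on the lip. The fingers are at z=13 mm, which is too high and bears on its edge. I back off, lower and check.

Call:
{"api": "jog_arm", "payload": {
  "rows": [
    {"fingers":0,"x":8,"y":0,"z":0,"ax":0,"ay":0,"az":0},
    {"fingers":0,"x":8,"y":0,"z":0,"ax":0,"ay":0,"az":0},
    {"fingers":0,"x":0,"y":0,"z":0,"ax":0,"ay":0,"az":0},
    {"fingers":0,"x":0,"y":0,"z":0,"ax":0,"ay":0,"az":0},
    {"fingers":0,"x":0,"y":0,"z":3,"ax":0,"ay":0,"az":0},
    {"fingers":0,"x":0,"y":0,"z":2,"ax":0,"ay":0,"az":0},
    {"fingers":0,"x":0,"y":0,"z":0,"ax":0,"ay":0,"az":0},
    {"fingers":0,"x":0,"y":0,"z":0,"ax":0,"ay":0,"az":0}
  ]
}}

```text
t: 10.1
eef_pos: [0.5758, 0.0274, 0.0071]
tool_rot: [-0.0, 0.049, 0.999, -0.0]
contact_force: [0.4, 0.5, 0.3]
gripper_width: -0.001
grasp_force: 0.0
```

```bash
python3 - <<'E'
from m import *
pose(); s=snap('scene','s6')
for n,lo,hi in [('blue',(105,120,60),(125,255,255)),('white',(0,0,150),(180,50,255))]:
    print(n,[o+tray(o) for o in comps(s,lo,hi,.016,(190,100,500,300)) if 480<o[0]<680 and abs(o[1])<150 and max(o[2:4])>8])
E
```

```text
t 10.1 p [575.8  27.4   7.1] h -5.6 tray (np.float64(-106.0), np.float64(68.0)) zaxis [-0. -0. -1.] F [0.4 0.5 0.3]
blue [(613, 13, 27, 23, 1, (np.float64(296.0), np.float64(218.0)), np.float64(-68.0), np.float64(57.0))]
white [(666, 32, 12, 3, 65, (np.float64(280.0), np.float64(228.0)), np.float64(-17.0), np.float64(81.0))]
```

Call:
{"api": "jog_arm", "payload": {
  "rows": [
    {"fingers":0,"x":-4,"y":-9,"z":-1,"ax":0,"ay":0,"az":0},
    {"fingers":0,"x":-6,"y":0,"z":0,"ax":0,"ay":0,"az":0},
    {"fingers":0,"x":-7,"y":0,"z":0,"ax":0,"ay":0,"az":0},
    {"fingers":0,"x":-8,"y":0,"z":0,"ax":0,"ay":0,"az":0},
    {"fingers":0,"x":-8,"y":0,"z":0,"ax":0,"ay":0,"az":0},
    {"fingers":0,"x":-8,"y":0,"z":0,"ax":0,"ay":0,"az":0},
    {"fingers":0,"x":-8,"y":0,"z":0,"ax":0,"ay":0,"az":0},
    {"fingers":0,"x":-8,"y":0,"z":0,"ax":0,"ay":0,"az":0}
  ]
}}

```text
t: 10.95
eef_pos: [0.6324, 0.013, 0.0082]
tool_rot: [-0.0, 0.049, 0.999, 0.0]
contact_force: [-0.3, -0.2, 0.1]
gripper_width: 0.0
grasp_force: 0.1
```

```bash
python3 - <<'E'
from m import *
pose(); s=snap('scene','s7')
for n,lo,hi in [('blue',(105,120,60),(125,255,255)),('white',(0,0,150),(180,50,255))]:
    print(n,[o+tray(o) for o in comps(s,lo,hi,.016,(190,100,500,300)) if 480<o[0]<700 and abs(o[1])<150 and max(o[2:4])>8])
E
```

```text
t 10.95 p [632.4  13.    8.2] h -5.6 tray (np.float64(-49.0), np.float64(59.0)) zaxis [ 0.  0. -1.] F [-0.3 -0.2  0.1]
blue [(657, 6, 22, 23, 76, (np.float64(280.0), np.float64(221.0)), np.float64(-23.0), np.float64(55.0))]
white [(632, 31, 12, 3, 64, (np.float64(292.0), np.float64(224.0)), np.float64(-51.0), np.float64(77.0)), (620, 9, 21, 0, 64, (np.float64(293.0), np.float64(218.0)), np.float64(-60.0), np.float64(54.0)), (649, 21, 62, 31, 33, (np.float64(284.0), np.float64(224.0)), np.float64(-33.0), np.float64(69.0)), (650, -13, 18, 36, 89, (np.float64(279.0), np.float64(216.0)), np.float64(-28.0), np.float64(35.0)), (606, -130, 26, 6, 66, (np.float64(276.0), np.float64(190.0)), np.float64(-61.0), np.float64(-86.0))]
```

Moving smoothly now with no load. Last stretch, then lift out.

Call:
{"api": "jog_arm", "payload": {
  "rows": [
    {"fingers":0,"x":-8,"y":0,"z":0,"ax":0,"ay":0,"az":0},
    {"fingers":0,"x":-8,"y":0,"z":0,"ax":0,"ay":0,"az":0},
    {"fingers":0,"x":-8,"y":0,"z":0,"ax":0,"ay":0,"az":0},
    {"fingers":0,"x":-7,"y":0,"z":0,"ax":0,"ay":0,"az":0},
    {"fingers":0,"x":-5,"y":0,"z":0,"ax":0,"ay":0,"az":0},
    {"fingers":0,"x":0,"y":0,"z":0,"ax":0,"ay":0,"az":0},
    {"fingers":0,"x":8,"y":0,"z":0,"ax":0,"ay":0,"az":0},
    {"fingers":0,"x":8,"y":0,"z":0,"ax":0,"ay":0,"az":0}
  ]
}}

```text
t: 11.8
eef_pos: [0.6504, 0.0111, 0.0081]
tool_rot: [-0.0, 0.049, 0.999, -0.0]
contact_force: [-0.1, -0.2, -0.1]
gripper_width: 0.003
grasp_force: 0.0
```

Call:
{"api": "jog_arm", "payload": {
  "rows": [
    {"fingers":0,"x":0,"y":0,"z":-20,"ax":0,"ay":0,"az":0},
    {"fingers":0,"x":0,"y":0,"z":-30,"ax":0,"ay":0,"az":0},
    {"fingers":0,"x":0,"y":0,"z":-40,"ax":0,"ay":0,"az":0},
    {"fingers":0,"x":0,"y":0,"z":-40,"ax":0,"ay":0,"az":0},
    {"fingers":0,"x":0,"y":0,"z":-30,"ax":0,"ay":0,"az":-8},
    {"fingers":0,"x":0,"y":0,"z":0,"ax":0,"ay":0,"az":-7.5},
    {"fingers":0,"x":0,"y":0,"z":0,"ax":0,"ay":0,"az":0},
    {"fingers":0,"x":0,"y":0,"z":0,"ax":0,"ay":0,"az":0}
  ]
}}

```text
t: 12.6
eef_pos: [0.6502, 0.011, 0.1675]
tool_rot: [-0.001, -0.085, 0.996, 0.0]
contact_force: [-1.2, 0.5, -0.8]
gripper_width: 0.002
grasp_force: 0.0
```

```bash
python3 - <<'E'
from m import *
s=snap('scene','s8')
for n,lo,hi in [('blue',(105,120,60),(125,255,255))]:
    print(n,[o+tray(o) for o in comps(s,lo,hi,.016,(190,100,500,300)) if 480<o[0]<720 and abs(o[1])<150 and max(o[2:4])>8])
c=dict(np.load('pics/top0.npz'))
hsv=cv2.cvtColor(c['pixels'],cv2.COLOR_RGB2HSV)[205:226,375:410]
print((hsv[...,2]<60).astype(int)); 
go(442,-200,170)
E
```

```text
blue [(694, 1, 24, 24, 63, (np.float64(266.0), np.float64(223.0)), np.float64(14.0), np.float64(53.0))]
[[0 0 0 0 0 0 0 0 0 0 0 0 0 0 0 0 0 0 0 0 0 0 0 0 0 0 0 0 0 0 0 0 0 0 0]
 [0 0 0 0 0 0 0 0 0 0 0 0 0 0 0 0 0 0 0 0 0 0 0 0 0 0 0 0 0 0 0 0 0 0 0]
 [0 0 0 0 0 0 0 0 0 0 0 0 0 0 0 0 0 0 0 0 0 0 0 0 0 0 0 0 0 0 0 0 0 0 0]
 [0 0 0 0 0 0 0 0 0 0 0 0 0 0 0 0 0 0 0 0 0 0 0 0 0 0 0 0 0 0 0 0 0 0 0]
 [0 0 0 0 0 0 0 0 0 0 0 0 0 0 0 0 0 0 0 0 0 0 0 0 0 0 0 0 0 0 0 0 0 0 0]
 [0 0 0 0 0 0 0 0 0 0 0 0 0 0 0 0 0 0 0 0 0 0 0 0 0 0 0 0 0 0 0 0 0 0 0]
 [0 0 0 0 0 0 0 0 0 0 0 0 0 0 0 0 0 0 0 0 0 0 0 0 0 0 0 0 0 0 0 0 0 0 0]
 [0 0 0 0 0 0 0 0 0 0 0 0 0 0 0 0 0 0 0 0 0 0 0 0 0 0 0 0 0 0 0 0 0 0 0]
 [0 0 0 0 0 0 0 0 0 0 0 0 0 0 0 0 0 0 0 0 0 0 0 0 0 0 0 0 0 0 0 0 0 0 0]
 [0 0 0 0 0 0 0 0 0 0 0 0 0 0 0 0 0 0 0 0 0 0 0 0 0 0 0 0 0 0 0 0 0 0 0]
 [0 0 0 0 0 0 0 0 0 0 0 0 0 0 0 0 0 0 0 0 0 0 0 0 0 0 0 0 0 0 0 0 0 0 0]
 [0 0 0 0 0 0 0 0 0 0 0 0 0 0 0 0 0 0 0 0 0 0 0 0 0 0 0 0 0 0 0 0 0 0 0]
 [0 0 0 0 0 0 0 0 0 0 0 0 0 0 0 0 0 0 0 0 0 0 0 0 0 0 0 0 0 0 0 0 0 0 0]
 [0 0 0 0 0 0 0 0 0 0 0 0 0 0 0 0 0 0 0 0 0 0 0 0 0 0 0 0 0 0 0 0 0 0 0]
 [0 0 0 0 0 0 0 0 0 0 0 0 0 0 0 0 0 0 0 0 0 0 0 0 0 0 0 0 0 0 0 0 0 0 0]
 [0 0 0 0 0 0 0 0 0 0 0 0 0 0 0 0 0 0 0 0 0 0 0 0 0 0 0 0 0 0 0 0 0 0 0]
 [0 0 0 0 0 0 0 0 0 0 0 0 0 0 0 0 0 0 0 0 0 0 0 0 0 0 0 0 0 0 0 0 0 0 0]
 [0 0 0 0 0 0 0 0 0 0 0 0 0 0 0 0 0 0 0 0 0 0 0 0 0 0 0 0 0 0 0 0 0 0 0]
 [0 0 0 0 0 0 0 0 0 0 0 0 0 0 0 0 0 0 0 0 0 0 0 0 0 0 0 0 0 0 0 0 0 0 0]
 [0 0 0 0 0 0 0 0 0 0 0 0 0 0 0 0 0 0 0 0 0 0 0 0 0 0 0 0 0 0 0 0 0 0 0]
 [0 0 0 0 0 0 0 0 0 0 0 0 0 0 0 0 0 0 0 0 0 0 0 0 0 0 0 0 0 0 0 0 0 0 0]]
t 12.65 p [650.3  11.1 167.2] h 9.7 tray (np.float64(-31.0), np.float64(59.0)) zaxis [-0.002  0.    -1.   ] F [-0.3 -0.4 -0.2]
shift [ 240.9 -172.9   -2.3]
```

The eraser lies on the tray floor at tray (14,53). On to the USB stick.

Call:
{"api": "jog_arm", "payload": {
  "rows": [
    {"fingers":0,"x":29,"y":-22,"z":0,"ax":0,"ay":0,"az":0},
    {"fingers":0,"x":29,"y":-22,"z":0,"ax":0,"ay":0,"az":0},
    {"fingers":0,"x":29,"y":-22,"z":0,"ax":0,"ay":0,"az":0},
    {"fingers":0,"x":29,"y":-22,"z":0,"ax":0,"ay":0,"az":0},
    {"fingers":0,"x":29,"y":-22,"z":0,"ax":0,"ay":0,"az":0},
    {"fingers":0,"x":29,"y":-22,"z":0,"ax":0,"ay":0,"az":0},
    {"fingers":0,"x":29,"y":-21,"z":0,"ax":0,"ay":0,"az":0},
    {"fingers":0,"x":29,"y":-20,"z":0,"ax":0,"ay":0,"az":0}
  ]
}}

```text
t: 13.45
eef_pos: [0.4508, -0.2, 0.1674]
tool_rot: [-0.001, -0.085, 0.996, 0.0]
contact_force: [-0.0, -0.9, -0.3]
gripper_width: -0.0
grasp_force: 0.0
```

Call:
{"api": "jog_arm", "payload": {
  "rows": [
    {"fingers":0,"x":0,"y":0,"z":0,"ax":0,"ay":0,"az":0},
    {"fingers":0,"x":0,"y":0,"z":0,"ax":0,"ay":0,"az":0},
    {"fingers":0,"x":0,"y":0,"z":0,"ax":0,"ay":0,"az":0},
    {"fingers":0,"x":0,"y":0,"z":0,"ax":0,"ay":0,"az":0},
    {"fingers":0,"x":0,"y":0,"z":0,"ax":0,"ay":0,"az":0},
    {"fingers":0,"x":0,"y":0,"z":0,"ax":0,"ay":0,"az":0},
    {"fingers":0,"x":0,"y":0,"z":0,"ax":0,"ay":0,"az":0},
    {"fingers":0,"x":0,"y":0,"z":0,"ax":0,"ay":0,"az":0}
  ]
}}

```text
t: 14.25
eef_pos: [0.4528, -0.1992, 0.1683]
tool_rot: [-0.0, -0.086, 0.996, 0.0]
contact_force: [0.8, 0.2, -0.1]
gripper_width: 0.002
grasp_force: 0.0
```

```bash
python3 - <<'E'
from m import *
go(449,-198,8); c=snap('wrist','w9')
print([o for o in comps(c,(0,150,60),(6,255,255),.012,(0,0,640,400)) if max(o[2:4])>8])
E
```

```text
t 14.25 p [ 452.8 -199.2  168.3] h 9.9 tray (np.float64(-207.0), np.float64(-169.0)) zaxis [-0.  0. -1.] F [ 0.8  0.2 -0.1]
shift [  3.6   1.8 160.3]
[(480, -186, 21, 32, 10, (np.float64(325.0), np.float64(212.0)))]
```

View pics/w9.png

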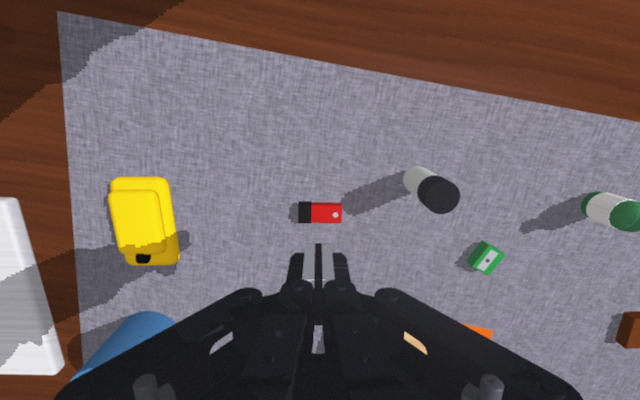

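The stick is at (319,212) in the wrist view, squarely ahead of the fingers. Glue (432,190) and mouse (145,220) are clear. Going down behind its long side.

Call:
{"api": "jog_arm", "payload": {
  "rows": [
    {"fingers":0,"x":6,"y":2.5,"z":30,"ax":0,"ay":0,"az":0},
    {"fingers":0,"x":0,"y":0,"z":30,"ax":0,"ay":0,"az":0},
    {"fingers":0,"x":0,"y":0,"z":30,"ax":0,"ay":0,"az":0},
    {"fingers":0,"x":0,"y":0,"z":30,"ax":0,"ay":0,"az":0},
    {"fingers":0,"x":0,"y":0,"z":25,"ax":0,"ay":0,"az":0},
    {"fingers":0,"x":0,"y":0,"z":15,"ax":0,"ay":0,"az":0},
    {"fingers":0,"x":0,"y":0,"z":0,"ax":0,"ay":0,"az":0},
    {"fingers":0,"x":0,"y":0,"z":0,"ax":0,"ay":0,"az":0}
  ]
}}

```text
t: 15.1
eef_pos: [0.4465, -0.198, 0.0085]
tool_rot: [-0.0, -0.086, 0.996, 0.0]
contact_force: [-0.4, -0.3, 0.4]
gripper_width: 0.003
grasp_force: 0.0
```

```bash
python3 - <<'E'
from m import *
pose()
E
```

```text
t 15.1 p [ 446.5 -198.     8.5] h 9.9 tray (np.float64(-213.0), np.float64(-169.0)) zaxis [-0.  0. -1.] F [-0.4 -0.3  0.4]
```

Call:
{"api": "jog_arm", "payload": {
  "rows": [
    {"fingers":0,"x":-7,"y":0,"z":1.5,"ax":0,"ay":0,"az":0},
    {"fingers":0,"x":-12,"y":0,"z":0,"ax":0,"ay":0,"az":0},
    {"fingers":0,"x":-12,"y":0,"z":0,"ax":0,"ay":0,"az":0},
    {"fingers":0,"x":-12,"y":0,"z":0,"ax":0,"ay":0,"az":0},
    {"fingers":0,"x":-12,"y":0,"z":0,"ax":0,"ay":0,"az":0},
    {"fingers":0,"x":-12,"y":0,"z":0,"ax":0,"ay":0,"az":0},
    {"fingers":0,"x":-12,"y":0,"z":0,"ax":0,"ay":0,"az":0},
    {"fingers":0,"x":-11,"y":0,"z":0,"ax":0,"ay":0,"az":0}
  ]
}}

```text
t: 15.9
eef_pos: [0.5362, -0.1821, 0.0067]
tool_rot: [0.0, -0.086, 0.996, 0.0]
contact_force: [-0.4, 0.1, -0.0]
gripper_width: 0.003
grasp_force: 0.1
```

Call:
{"api": "jog_arm", "payload": {
  "rows": [
    {"fingers":0,"x":0,"y":0,"z":0,"ax":0,"ay":0,"az":0},
    {"fingers":0,"x":10,"y":0,"z":0,"ax":0,"ay":0,"az":0},
    {"fingers":0,"x":20,"y":0,"z":0,"ax":0,"ay":0,"az":0},
    {"fingers":0,"x":20,"y":-15,"z":-20,"ax":0,"ay":0,"az":0},
    {"fingers":0,"x":0,"y":-15,"z":-20,"ax":0,"ay":0,"az":0},
    {"fingers":0,"x":0,"y":-20,"z":-20,"ax":0,"ay":0,"az":0},
    {"fingers":0,"x":0,"y":0,"z":0,"ax":0,"ay":0,"az":0},
    {"fingers":0,"x":0,"y":0,"z":0,"ax":0,"ay":0,"az":0}
  ]
}}

```text
t: 16.7
eef_pos: [0.4931, -0.2404, 0.0667]
tool_rot: [-0.0, -0.085, 0.996, 0.0]
contact_force: [-0.2, 0.4, -0.2]
gripper_width: 0.003
grasp_force: 0.0
```

```bash
python3 - <<'E'
from m import *
pose(); 
for n in('top','scene','wrist'):
  c=snap(n,'u1'+n)
  print(n,[o+tray(o) for o in comps(c,(0,150,50),(6,255,255),.012,(0,0,640,400)) if max(o[2:4])>8 and 400<o[0]<700 and abs(o[1])<300])
  print(n,'k',[o+tray(o) for o in comps(c,(0,0,0),(180,120,70),.012,(0,0,640,400)) if max(o[2:4])>8 and 500<o[0]<640 and -250<o[1]<-100])
E
```

```text
t 16.7 p [ 493.1 -240.4   66.7] h 9.8 tray (np.float64(-163.0), np.float64(-206.0)) zaxis [-0.  0. -1.] F [-0.2  0.4 -0.2]
top [(558, -171, 18, 32, 10, (np.float64(386.0), np.float64(192.0)), np.float64(-105.0), np.float64(-131.0))]
top k []
scene [(563, -166, 23, 44, 10, (np.float64(285.0), np.float64(181.0)), np.float64(-100.0), np.float64(-126.0))]
scene k [(572, -189, 24, 7, 43, (np.float64(279.0), np.float64(178.0)), np.float64(-89.0), np.float64(-148.0))]
wrist []
wrist k [(582, -223, 147, 458, 10, (np.float64(323.0), np.float64(348.0)), np.float64(-76.0), np.float64(-181.0))]
```

```bash
python3 - <<'E'
from m import *
go(568,-227,7)
E
```

```text
t 16.85 p [ 493.1 -238.8   65.6] h 10.0 tray (np.float64(-163.0), np.float64(-205.0)) zaxis [-0.002  0.001 -1.   ] F [-0.4  1.1 -0.1]
shift [-75.9  -1.4  58.4]
```

Call:
{"api": "jog_arm", "payload": {
  "rows": [
    {"fingers":0,"x":-19,"y":0,"z":0,"ax":0,"ay":0,"az":0},
    {"fingers":0,"x":-19,"y":0,"z":0,"ax":0,"ay":0,"az":0},
    {"fingers":0,"x":-19,"y":0,"z":0,"ax":0,"ay":0,"az":0},
    {"fingers":0,"x":-19,"y":0,"z":0,"ax":0,"ay":0,"az":0},
    {"fingers":0,"x":0,"y":0,"z":20,"ax":0,"ay":0,"az":0},
    {"fingers":0,"x":0,"y":0,"z":20,"ax":0,"ay":0,"az":0},
    {"fingers":0,"x":0,"y":0,"z":18,"ax":0,"ay":0,"az":0},
    {"fingers":0,"x":0,"y":0,"z":0,"ax":0,"ay":0,"az":0}
  ]
}}

```text
t: 17.65
eef_pos: [0.5666, -0.2251, 0.0054]
tool_rot: [-0.003, -0.087, 0.996, 0.001]
contact_force: [-1.4, 0.9, 0.6]
gripper_width: 0.002
grasp_force: 0.0
```

```bash
python3 - <<'E'
from m import *
pose()
c=snap('scene','u2')
print([o+tray(o) for o in comps(c,(0,150,50),(6,255,255),.012,(0,0,640,400)) if max(o[2:4])>8 and 400<o[0]<700 and abs(o[1])<300])
E
```

```text
t 17.65 p [ 566.6 -225.1    5.4] h 10.0 tray (np.float64(-91.0), np.float64(-184.0)) zaxis [-0.006  0.002 -1.   ] F [-1.4  0.9  0.6]
[(563, -166, 23, 44, 10, (np.float64(285.0), np.float64(181.0)), np.float64(-100.0), np.float64(-126.0))]
```

Call:
{"api": "jog_arm", "payload": {
  "rows": [
    {"fingers":0,"x":0,"y":6,"z":-1,"ax":0,"ay":0,"az":0},
    {"fingers":0,"x":0,"y":10,"z":0,"ax":0,"ay":0,"az":0},
    {"fingers":0,"x":0,"y":10,"z":0,"ax":0,"ay":0,"az":0},
    {"fingers":0,"x":0,"y":10,"z":0,"ax":0,"ay":0,"az":0},
    {"fingers":0,"x":0,"y":10,"z":0,"ax":0,"ay":0,"az":0},
    {"fingers":0,"x":0,"y":10,"z":0,"ax":0,"ay":0,"az":0},
    {"fingers":0,"x":0,"y":10,"z":0,"ax":0,"ay":0,"az":0},
    {"fingers":0,"x":0,"y":0,"z":0,"ax":0,"ay":0,"az":0}
  ]
}}

```text
t: 18.5
eef_pos: [0.5577, -0.1598, 0.0097]
tool_rot: [-0.0, -0.087, 0.996, 0.001]
contact_force: [0.6, 0.1, 0.9]
gripper_width: 0.006
grasp_force: 0.0
```

```bash
python3 - <<'E'
from m import *
pose()
for n in ('scene','top'):
  c=snap(n,'u3'+n)
  print([o+tray(o) for o in comps(c,(0,150,50),(6,255,255),.012,(0,0,640,400)) if max(o[2:4])>8 and 400<o[0]<700 and abs(o[1])<300])
E
```

```text
t 18.5 p [ 557.7 -159.8    9.7] h 10.0 tray (np.float64(-106.0), np.float64(-120.0)) zaxis [-0.001  0.001 -1.   ] F [0.6 0.1 0.9]
[(554, -119, 24, 43, 9, (np.float64(294.0), np.float64(188.0)), np.float64(-114.0), np.float64(-80.0))]
[(545, -110, 17, 5, 23, (np.float64(366.0), np.float64(196.0)), np.float64(-124.0), np.float64(-72.0))]
```

Call:
{"api": "jog_arm", "payload": {
  "rows": [
    {"fingers":0,"x":0,"y":10,"z":2,"ax":0,"ay":0,"az":0},
    {"fingers":0,"x":0,"y":10,"z":0,"ax":0,"ay":0,"az":0},
    {"fingers":0,"x":0,"y":10,"z":0,"ax":0,"ay":0,"az":0},
    {"fingers":0,"x":0,"y":8,"z":0,"ax":0,"ay":0,"az":0},
    {"fingers":0,"x":0,"y":0,"z":0,"ax":0,"ay":0,"az":0},
    {"fingers":0,"x":0,"y":-10,"z":0,"ax":0,"ay":0,"az":0},
    {"fingers":0,"x":0,"y":-15,"z":0,"ax":0,"ay":0,"az":0},
    {"fingers":0,"x":0,"y":-15,"z":-15,"ax":0,"ay":0,"az":0}
  ]
}}

```text
t: 19.4
eef_pos: [0.5571, -0.1662, 0.0216]
tool_rot: [-0.002, -0.086, 0.996, -0.0]
contact_force: [-0.2, 0.9, 0.1]
gripper_width: -0.001
grasp_force: 0.0
```

Call:
{"api": "jog_arm", "payload": {
  "rows": [
    {"fingers":0,"x":0,"y":0,"z":-25,"ax":0,"ay":0,"az":0},
    {"fingers":0,"x":0,"y":0,"z":-25,"ax":0,"ay":0,"az":0},
    {"fingers":0,"x":0,"y":0,"z":-25,"ax":0,"ay":0,"az":8},
    {"fingers":0,"x":20,"y":0,"z":0,"ax":0,"ay":0,"az":7.5},
    {"fingers":0,"x":20,"y":0,"z":0,"ax":0,"ay":0,"az":0},
    {"fingers":0,"x":20,"y":0,"z":0,"ax":0,"ay":0,"az":0},
    {"fingers":0,"x":0,"y":0,"z":0,"ax":0,"ay":0,"az":0},
    {"fingers":0,"x":0,"y":0,"z":0,"ax":0,"ay":0,"az":0}
  ]
}}

```text
t: 20.2
eef_pos: [0.4989, -0.1626, 0.0982]
tool_rot: [0.001, 0.05, 0.999, -0.0]
contact_force: [0.4, 0.2, 0.4]
gripper_width: -0.0
grasp_force: 0.0
```

```bash
python3 - <<'E'
from m import *
pose()
for n in ('scene','top','wrist'):
  c=snap(n,'u4'+n)
  print(n,[o+tray(o) for o in comps(c,(0,150,50),(6,255,255),.012,(0,0,640,400)) if max(o[2:4])>8 and 400<o[0]<700 and abs(o[1])<300])
go(*fromtray(-155,-55),8)
E
```

```text
t 20.2 p [ 498.9 -162.6   98.2] h -5.7 tray (np.float64(-165.0), np.float64(-128.0)) zaxis [ 0.001 -0.001 -1.   ] F [0.4 0.2 0.4]
scene [(547, -82, 24, 40, 11, (np.float64(302.0), np.float64(194.0)), np.float64(-124.0), np.float64(-44.0))]
top [(542, -86, 18, 32, 10, (np.float64(359.0), np.float64(196.0)), np.float64(-129.0), np.float64(-48.0))]
wrist [(540, -87, 23, 32, 10, (np.float64(410.0), np.float64(243.0)), np.float64(-131.0), np.float64(-49.0))]
t 20.35 p [ 499.7 -161.6   98. ] h -5.6 tray (np.float64(-164.0), np.float64(-127.0)) zaxis [ 0.001 -0.    -1.   ] F [-0.2  0.5  0.6]
shift [-8.6 72.4 90. ]
```

Call:
{"api": "jog_arm", "payload": {
  "rows": [
    {"fingers":8,"x":0,"y":18,"z":0,"ax":0,"ay":0,"az":0},
    {"fingers":8,"x":0,"y":18,"z":0,"ax":0,"ay":0,"az":0},
    {"fingers":8,"x":0,"y":18,"z":0,"ax":0,"ay":0,"az":0},
    {"fingers":8,"x":0,"y":18,"z":20,"ax":0,"ay":0,"az":0},
    {"fingers":8,"x":0,"y":0,"z":30,"ax":0,"ay":0,"az":0},
    {"fingers":8,"x":0,"y":0,"z":25,"ax":0,"ay":0,"az":0},
    {"fingers":8,"x":0,"y":0,"z":14,"ax":0,"ay":0,"az":0},
    {"fingers":8,"x":0,"y":0,"z":0,"ax":0,"ay":0,"az":0}
  ]
}}

```text
t: 21.15
eef_pos: [0.5047, -0.0893, 0.0072]
tool_rot: [-0.002, 0.049, 0.999, -0.0]
contact_force: [0.5, -0.3, 0.4]
gripper_width: 0.092
grasp_force: 0.0
```

```bash
python3 - <<'E'
from m import *
pose()
c=snap('scene','u5')
print([o+tray(o) for o in comps(c,(0,150,50),(6,255,255),.012,(0,0,640,400)) if max(o[2:4])>8 and 400<o[0]<700 and abs(o[1])<300]);pose()
E
```

```text
t 21.15 p [504.7 -89.3   7.2] h -5.6 tray (np.float64(-166.0), np.float64(-55.0)) zaxis [-0.003  0.    -1.   ] F [ 0.5 -0.3  0.4]
[(547, -81, 24, 42, 11, (np.float64(302.0), np.float64(194.0)), np.float64(-124.0), np.float64(-43.0))]
t 21.2 p [505.5 -89.5   8.3] h -5.6 tray (np.float64(-165.0), np.float64(-55.0)) zaxis [-0.001 -0.    -1.   ] F [-0.6 -0.   0.7]
```

Call:
{"api": "jog_arm", "payload": {
  "rows": [
    {"fingers":8,"x":-6,"y":0,"z":2,"ax":0,"ay":0,"az":0},
    {"fingers":8,"x":-6,"y":0,"z":0,"ax":0,"ay":0,"az":0},
    {"fingers":8,"x":-6,"y":0,"z":0,"ax":0,"ay":0,"az":0},
    {"fingers":8,"x":-8,"y":0,"z":0,"ax":0,"ay":0,"az":0},
    {"fingers":8,"x":-9,"y":0,"z":0,"ax":0,"ay":0,"az":0},
    {"fingers":8,"x":-9,"y":0,"z":0,"ax":0,"ay":0,"az":0},
    {"fingers":8,"x":-9,"y":0,"z":0,"ax":0,"ay":0,"az":0},
    {"fingers":8,"x":-9,"y":0,"z":0,"ax":0,"ay":0,"az":0}
  ]
}}

```text
t: 22.0
eef_pos: [0.568, -0.0953, 0.0067]
tool_rot: [-0.0, 0.049, 0.999, 0.0]
contact_force: [-0.1, -0.3, 0.1]
gripper_width: 0.094
grasp_force: 0.1
```

```bash
python3 - <<'E'
from m import *
pose()
c=snap('scene','u6')
print([o+tray(o) for o in comps(c,(0,150,50),(6,255,255),.012,(0,0,640,400)) if max(o[2:4])>8 and 400<o[0]<700 and abs(o[1])<300]);pose()
E
```

```text
t 22.0 p [568.  -95.3   6.7] h -5.6 tray (np.float64(-102.0), np.float64(-55.0)) zaxis [-0.  0. -1.] F [-0.1 -0.3  0.1]
[(594, -89, 44, 22, 86, (np.float64(286.0), np.float64(197.0)), np.float64(-77.0), np.float64(-46.0))]
t 22.05 p [569.9 -95.4   7. ] h -5.6 tray (np.float64(-100.0), np.float64(-55.0)) zaxis [ 0.002 -0.    -1.   ] F [ 1.7 -1.7  0.6]
```

Call:
{"api": "jog_arm", "payload": {
  "rows": [
    {"fingers":8,"x":-9,"y":0,"z":0,"ax":0,"ay":0,"az":0},
    {"fingers":8,"x":-9,"y":0,"z":0,"ax":0,"ay":0,"az":0},
    {"fingers":8,"x":-9,"y":0,"z":-0.5,"ax":0,"ay":0,"az":0},
    {"fingers":8,"x":-9,"y":0,"z":-0.5,"ax":0,"ay":0,"az":0},
    {"fingers":8,"x":-9,"y":0,"z":0,"ax":0,"ay":0,"az":0},
    {"fingers":8,"x":-9,"y":0,"z":0,"ax":0,"ay":0,"az":0},
    {"fingers":8,"x":-9,"y":0,"z":0,"ax":0,"ay":0,"az":0},
    {"fingers":8,"x":-9,"y":0,"z":0,"ax":0,"ay":0,"az":0}
  ]
}}

```text
t: 22.85
eef_pos: [0.6396, -0.1023, 0.0077]
tool_rot: [-0.0, 0.049, 0.999, 0.0]
contact_force: [-0.1, -0.4, -0.0]
gripper_width: 0.094
grasp_force: 0.1
```

```bash
python3 - <<'E'
from m import *
pose()
c=snap('scene','u7')
print([o+tray(o) for o in comps(c,(0,150,50),(6,255,255),.015,(0,0,640,400)) if max(o[2:4])>8 and 400<o[0]<700 and abs(o[1])<300])
E
```

```text
t 22.85 p [ 639.6 -102.3    7.7] h -5.6 tray (np.float64(-30.0), np.float64(-55.0)) zaxis [-0.  0. -1.] F [-0.1 -0.4 -0. ]
[(664, -96, 45, 19, 84, (np.float64(262.0), np.float64(202.0)), np.float64(-7.0), np.float64(-46.0))]
```

The stick is over the lip. Finish the push, back off, lift, and turn to -17° for the sharpener.

Call:
{"api": "jog_arm", "payload": {
  "rows": [
    {"fingers":8,"x":-8,"y":0,"z":0,"ax":0,"ay":0,"az":0},
    {"fingers":8,"x":-7,"y":0,"z":0,"ax":0,"ay":0,"az":0},
    {"fingers":8,"x":-5,"y":0,"z":0,"ax":0,"ay":0,"az":0},
    {"fingers":8,"x":0,"y":0,"z":0,"ax":0,"ay":0,"az":0},
    {"fingers":8,"x":8,"y":0,"z":0,"ax":0,"ay":0,"az":0},
    {"fingers":8,"x":8,"y":0,"z":0,"ax":0,"ay":0,"az":0},
    {"fingers":8,"x":0,"y":0,"z":-20,"ax":0,"ay":0,"az":0},
    {"fingers":8,"x":0,"y":0,"z":-30,"ax":0,"ay":0,"az":0}
  ]
}}

```text
t: 23.7
eef_pos: [0.6397, -0.1024, 0.0564]
tool_rot: [-0.003, 0.049, 0.999, 0.0]
contact_force: [0.6, -0.3, 1.2]
gripper_width: 0.095
grasp_force: 0.0
```

Call:
{"api": "jog_arm", "payload": {
  "rows": [
    {"fingers":0,"x":0,"y":0,"z":-40,"ax":0,"ay":0,"az":0},
    {"fingers":0,"x":0,"y":0,"z":-40,"ax":0,"ay":0,"az":6},
    {"fingers":0,"x":30,"y":8,"z":-20,"ax":0,"ay":0,"az":5.4},
    {"fingers":0,"x":30,"y":8,"z":0,"ax":0,"ay":0,"az":0},
    {"fingers":0,"x":30,"y":8,"z":0,"ax":0,"ay":0,"az":0},
    {"fingers":0,"x":30,"y":8,"z":0,"ax":0,"ay":0,"az":0},
    {"fingers":0,"x":30,"y":8,"z":0,"ax":0,"ay":0,"az":0},
    {"fingers":0,"x":0,"y":0,"z":0,"ax":0,"ay":0,"az":0}
  ]
}}

```text
t: 24.5
eef_pos: [0.5049, -0.021, 0.1572]
tool_rot: [-0.002, 0.146, 0.989, 0.0]
contact_force: [0.6, -0.3, 0.2]
gripper_width: -0.005
grasp_force: 0.0
```

```bash
python3 - <<'E'
from m import *
go(504-.956*40,.29*40,8)
c=snap('scene','v1')
print([o+tray(o) for o in comps(c,(0,150,50),(6,255,255),.015,(0,0,640,400)) if max(o[2:4])>8 and 400<o[0]<720 and abs(o[1])<300])
for n in('top','wrist'):
  c=snap(n,'v1'+n); print(n,[o+tray(o) for o in comps(c,(55,90,60),(80,255,255),.015,(0,0,640,400)) if max(o[2:4])>8 and 470<o[0]<720 and abs(o[1])<100])
E
```

```text
t 24.5 p [504.9 -21.  157.2] h -16.8 tray (np.float64(-172.0), np.float64(13.0)) zaxis [-0.004  0.002 -1.   ] F [ 0.6 -0.3  0.2]
shift [ 46.2  19.8 149.4]
[(685, -98, 47, 19, 84, (np.float64(255.0), np.float64(203.0)), np.float64(14.0), np.float64(-46.0))]
top []
wrist [(502, 0, 24, 32, 71, (np.float64(339.0), np.float64(176.0)), np.float64(-177.0), np.float64(34.0))]
```

The USB stick lies on the floor at tray (14,-52). The sharpener is unmoved at (502,0). Going down behind it.

Call:
{"api": "jog_arm", "payload": {
  "rows": [
    {"fingers":0,"x":15,"y":7,"z":0,"ax":0,"ay":0,"az":0},
    {"fingers":0,"x":15,"y":7,"z":0,"ax":0,"ay":0,"az":0},
    {"fingers":0,"x":15,"y":6,"z":20,"ax":0,"ay":0,"az":0},
    {"fingers":0,"x":0,"y":0,"z":30,"ax":0,"ay":0,"az":0},
    {"fingers":0,"x":0,"y":0,"z":30,"ax":0,"ay":0,"az":0},
    {"fingers":0,"x":0,"y":0,"z":30,"ax":0,"ay":0,"az":0},
    {"fingers":0,"x":0,"y":0,"z":25,"ax":0,"ay":0,"az":0},
    {"fingers":0,"x":0,"y":0,"z":13,"ax":0,"ay":0,"az":0}
  ]
}}

```text
t: 25.45
eef_pos: [0.4722, 0.0083, 0.0078]
tool_rot: [-0.001, 0.148, 0.989, -0.001]
contact_force: [-0.0, -1.0, -0.4]
gripper_width: 0.001
grasp_force: 0.0
```

```bash
python3 - <<'E'
from m import *
pose()
c=snap('scene','v2');c=snap('scene','v2')
print([o+tray(o) for o in comps(c,(55,90,60),(80,255,255),.01,(0,0,640,400)) if max(o[2:4])>8 and 470<o[0]<720 and abs(o[1])<100])
pose()
E
```

```text
t 25.45 p [472.2   8.3   7.8] h -17.1 tray (np.float64(-207.0), np.float64(39.0)) zaxis [-0.002 -0.001 -1.   ] F [-0.  -1.  -0.4]
[(506, 3, 32, 33, 63, (np.float64(328.0), np.float64(207.0)), np.float64(-173.0), np.float64(37.0))]
t 25.55 p [471.9   8.4   8.4] h -17.1 tray (np.float64(-208.0), np.float64(39.0)) zaxis [-0.003 -0.001 -1.   ] F [ 0.8  0.2 -0.4]
```

Call:
{"api": "jog_arm", "payload": {
  "rows": [
    {"fingers":0,"x":-5,"y":0,"z":1,"ax":0,"ay":0,"az":0},
    {"fingers":0,"x":-8,"y":0,"z":0,"ax":0,"ay":0,"az":0},
    {"fingers":0,"x":-10,"y":0,"z":0,"ax":0,"ay":0,"az":0},
    {"fingers":0,"x":-10,"y":0,"z":0,"ax":0,"ay":0,"az":0},
    {"fingers":0,"x":-10,"y":0,"z":0,"ax":0,"ay":0,"az":0},
    {"fingers":0,"x":-10,"y":0,"z":0,"ax":0,"ay":0,"az":0},
    {"fingers":0,"x":-10,"y":0,"z":0,"ax":0,"ay":0,"az":0},
    {"fingers":0,"x":-10,"y":0,"z":0,"ax":0,"ay":0,"az":0}
  ]
}}

```text
t: 26.35
eef_pos: [0.5431, -0.0124, 0.0087]
tool_rot: [-0.0, 0.148, 0.989, 0.0]
contact_force: [-0.8, 0.5, -0.6]
gripper_width: -0.001
grasp_force: 0.1
```

```bash
python3 - <<'E'
from m import *
pose()
c=snap('scene','v3')
print([o+tray(o) for o in comps(c,(55,90,60),(80,255,255),.01,(0,0,640,400)) if max(o[2:4])>8 and 470<o[0]<720 and abs(o[1])<100])
E
```

```text
t 26.35 p [543.1 -12.4   8.7] h -17.0 tray (np.float64(-135.0), np.float64(25.0)) zaxis [-0.  0. -1.] F [-0.8  0.5 -0.6]
[(574, -10, 22, 27, 63, (np.float64(305.0), np.float64(210.0)), np.float64(-104.0), np.float64(31.0))]
```

Call:
{"api": "jog_arm", "payload": {
  "rows": [
    {"fingers":0,"x":-10,"y":0,"z":1,"ax":0,"ay":0,"az":0},
    {"fingers":0,"x":-10,"y":0,"z":0,"ax":0,"ay":0,"az":0},
    {"fingers":0,"x":-10,"y":0,"z":0,"ax":0,"ay":0,"az":0},
    {"fingers":0,"x":-10,"y":0,"z":0,"ax":0,"ay":0,"az":0},
    {"fingers":0,"x":-9,"y":0,"z":0,"ax":0,"ay":0,"az":0},
    {"fingers":0,"x":-9,"y":0,"z":0,"ax":0,"ay":0,"az":0},
    {"fingers":0,"x":-9,"y":0,"z":0,"ax":0,"ay":0,"az":0},
    {"fingers":0,"x":-9,"y":0,"z":0,"ax":0,"ay":0,"az":0}
  ]
}}

```text
t: 27.2
eef_pos: [0.6156, -0.0346, 0.0078]
tool_rot: [-0.0, 0.148, 0.989, 0.0]
contact_force: [-0.4, 0.4, 0.5]
gripper_width: 0.002
grasp_force: 0.1
```

```bash
python3 - <<'E'
from m import *
pose()
c=snap('scene','v4')
print([o+tray(o) for o in comps(c,(55,90,60),(80,255,255),.013,(0,0,640,400)) if max(o[2:4])>8 and 470<o[0]<720 and abs(o[1])<100])
E
```

```text
t 27.2 p [615.6 -34.6   7.8] h -17.0 tray (np.float64(-61.0), np.float64(10.0)) zaxis [-0.  0. -1.] F [-0.4  0.4  0.5]
[(644, -32, 22, 27, 65, (np.float64(278.0), np.float64(212.0)), np.float64(-33.0), np.float64(16.0))]
```

Another 30 mm, then back off, lift clear and look.

Call:
{"api": "jog_arm", "payload": {
  "rows": [
    {"fingers":0,"x":-9,"y":0,"z":0,"ax":0,"ay":0,"az":0},
    {"fingers":0,"x":-9,"y":0,"z":0,"ax":0,"ay":0,"az":0},
    {"fingers":0,"x":-7,"y":0,"z":0,"ax":0,"ay":0,"az":0},
    {"fingers":0,"x":-5,"y":0,"z":0,"ax":0,"ay":0,"az":0},
    {"fingers":0,"x":0,"y":0,"z":0,"ax":0,"ay":0,"az":0},
    {"fingers":0,"x":8,"y":0,"z":0,"ax":0,"ay":0,"az":0},
    {"fingers":0,"x":8,"y":0,"z":0,"ax":0,"ay":0,"az":0},
    {"fingers":0,"x":0,"y":0,"z":-20,"ax":0,"ay":0,"az":0}
  ]
}}

```text
t: 28.05
eef_pos: [0.6239, -0.0375, 0.0253]
tool_rot: [-0.004, 0.147, 0.989, -0.0]
contact_force: [-0.7, 0.2, -0.1]
gripper_width: -0.002
grasp_force: 0.0
```

Call:
{"api": "jog_arm", "payload": {
  "rows": [
    {"fingers":0,"x":0,"y":0,"z":-30,"ax":0,"ay":0,"az":0},
    {"fingers":0,"x":0,"y":0,"z":-40,"ax":0,"ay":0,"az":0},
    {"fingers":0,"x":0,"y":0,"z":-40,"ax":0,"ay":0,"az":0},
    {"fingers":0,"x":30,"y":0,"z":-40,"ax":0,"ay":0,"az":0},
    {"fingers":0,"x":30,"y":30,"z":-30,"ax":0,"ay":0,"az":0},
    {"fingers":0,"x":30,"y":30,"z":0,"ax":0,"ay":0,"az":0},
    {"fingers":0,"x":30,"y":30,"z":0,"ax":0,"ay":0,"az":0},
    {"fingers":0,"x":0,"y":0,"z":0,"ax":0,"ay":0,"az":0}
  ]
}}

```text
t: 28.85
eef_pos: [0.5368, 0.0879, 0.2066]
tool_rot: [-0.001, 0.143, 0.99, 0.001]
contact_force: [0.3, 0.5, -0.4]
gripper_width: -0.001
grasp_force: 0.0
```

```bash
python3 - <<'E'
from m import *
pose()
a=snap('scene','z1'); b=snap('top','z1t'); allc(b)
i=cv2.imread('pics/z1.png')[120:330,200:480]; j=cv2.imread('pics/z1t.png')[100:270,190:480]
i=cv2.resize(i,(400,300)); j=cv2.resize(j,(400,234)); cv2.imwrite('pics/zz.png',np.hstack([i,cv2.copyMakeBorder(j,0,66,0,0,0)]))
E
```

```text
t 28.85 p [536.8  87.9 206.6] h -16.4 tray (np.float64(-151.0), np.float64(125.0)) zaxis [-0.002  0.003 -1.   ] F [ 0.3  0.5 -0.4]
red [(359, 398, 28, 115, 84, (np.float64(206.0), np.float64(252.0))), (681, -102, 16, 29, 1, (np.float64(364.0), np.float64(154.0)))]
red2 []
green [(670, -51, 22, 31, 73, (np.float64(348.0), np.float64(157.0)))]
blue [(692, -1, 26, 23, 54, (np.float64(333.0), np.float64(149.0)))]
white [(339, -291, 0, 6, 1, (np.float64(423.0), np.float64(262.0))), (430, -86, 19, 3, 1, (np.float64(359.0), np.float64(232.0))), (473, -376, 0, 6, 1, (np.float64(450.0), np.float64(220.0))), (466, 386, 0, 16, 1, (np.float64(210.0), np.float64(218.0))), (495, 201, 68, 29, 13, (np.float64(267.0), np.float64(209.0))), (540, 223, 10, 0, 1, (np.float64(262.0), np.float64(196.0))), (543, 183, 19, 8, 11, (np.float64(274.0), np.float64(195.0))), (537, 69, 49, 28, 12, (np.float64(311.0), np.float64(196.0))), (568, 90, 10, 0, 1, (np.float64(304.0), np.float64(188.0))), (584, -127, 1, 7, 28, (np.float64(372.0), np.float64(184.0))), (576, 228, 16, 3, 13, (np.float64(261.0), np.float64(184
[... 1329 characters left out ...]
, 1, (np.float64(263.0), np.float64(101.0)))]
teal [(413, 228, 22, 41, 1, (np.float64(260.0), np.float64(236.0)))]
black []
yellow [(505, 378, 73, 76, 1, (np.float64(212.0), np.float64(205.0))), (524, -369, 97, 56, 10, (np.float64(449.0), np.float64(204.0)))]
orange [(595, -111, 16, 35, 1, (np.float64(368.0), np.float64(180.0))), (606, -86, 0, 13, 1, (np.float64(359.0), np.float64(177.0))), (608, -56, 23, 3, 83, (np.float64(350.0), np.float64(176.0))), (611, -25, 0, 13, 1, (np.float64(340.0), np.float64(175.0))), (614, 9, 0, 16, 1, (np.float64(330.0), np.float64(174.0))), (617, 33, 0, 13, 1, (np.float64(322.0), np.float64(173.0))), (612, 46, 10, 0, 1, (np.float64(318.0), np.float64(174.0)))]
```

View pics/zz.png

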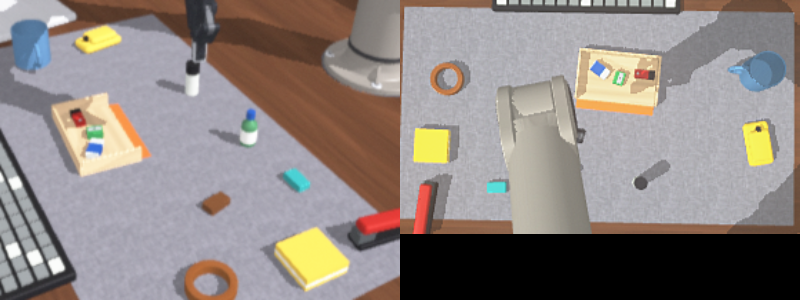

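All three lie on the tray floor: eraser at left-view (94,148), sharpener at (94,132), USB stick at (76,117). Everything else stands where it was and the arm is clear, so I hand in.

```bash
python3 -c "
from station import bot
print(bot.hand_in())"
```

```text
the job is handed in; nothing more can be done
None
```

I swept the eraser, then the red USB stick, then the pencil sharpener over the lip; the last pictures show all three on the tray floor, nothing else visibly moved, and the job was handed in at about 29 s.

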